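Lock-up: pack a lino block and hold it home against the head bar

ROBOT

A 7-joint arm with a two-finger parallel gripper is mounted at the origin on the work surface. World frame = base frame: x ahead of the robot, y to its left, z up, the work surface at z = 0. Lengths are in m, angles in rad, forces in N, time in s.
With the tool pointing down it reaches from about 0.35 to 0.9 m from the base axis. Payload 8.1 kg.
Tool frame: the origin (TCP) lies on the front face of the gripper's body, between the roots of the fingers; the fingertips stand 66 mm ahead of it and the grasp point (between the pads) lies 47 mm ahead of it (arm.finger_overhang is the distance from the TCP to the fingertips, in m); z points along the fingers, y is the line along which they close (so a half turn about z gives the same grasp; the last joint's range is limited). The gripper opens to 92 mm and grips with 3 to 60 N. Pads are 19 mm wide; open, the fingers measure 130 mm over their backs; the gripper's body (75 mm by 190 mm) begins 47 mm behind the grasp point.
Start: joints at [-1.349, 0.434, 0.025, 1.573, -0.012, 1.134, -0.075], TCP at [0.199, 0.592, 0.292] pointing down, gripper open.
Joint ranges: [-2.62, 2.62], [-0.44, 2.09], [-1.27, 1.32], [0.08, 2.57], [-1.32, 4.46], [0.12, 2], [-2.74, 2.74]. Speed limits (rad/s): [2.22, 2.22, 3.01, 3.01, 3.14, 3.14, 3.14].

INTERFACE

Orientations are given as a rotation vector (axis times angle).
In Python, from cell import readout, cams, workorder, spotter, arm gives the robot as it stands.
- The arm moves only by the tool creep_tool, called after "Emit:" as name(argument=value, ...) on one line, values as JSON. Schema: {"type":"object","properties":{"steps":{"type":"object","properties":{"tx":{"type":"array","items":{"type":"number"},"minItems":1,"maxItems":10},"ty":{"type":"array","items":{"type":"number"},"minItems":1,"maxItems":10},"tz":{"type":"array","items":{"type":"number"},"minItems":1,"maxItems":10},"spin":{"type":"array","items":{"type":"number"},"minItems":1,"maxItems":10},"jaw":{"type":"array","items":{"type":"number"},"minItems":1,"maxItems":10}},"additionalProperties":false,"required":["tx","ty","tz","spin","jaw"]},"force":{"type":"number"},"only":{"type":"string"},"quiet":{"type":"boolean"},"lines":{"type":"string"}},"required":["steps"],"additionalProperties":false}. steps is an object with one list for each field, all of the same length, 1 to 10, a row being the entries at one place: tx, ty, tz (the shift in m), spin (a turn about the tool's z in rad), jaw (the opening from 0.0 (shut) to 1.0 (fully open)); each row shifts and turns the commanded pose from where the row before left it, along the tool's axes as they then stand; what a row does not reach is not made up. A row lasts 1/10 s, in which the tool goes at most 0.05 m and 0.15 rad, less where a joint would pass 70% of its speed; a pose out of reach is approached as far as the arm can. The fingers move at their own pace and stop on an object; force is the grip in N (left out, the last holds). Time passes only in rows, so rows that do not move let the fingers close. The tool returns the time, the measured TCP pose, the force, the opening and the grip force at its end. only (a regular expression) keeps the lines of the reply that match it, lines (a string "A,B") keeps lines A to B, and quiet returns only ok. Input that does not fit is refused with a message, and nothing moves.
- readout.observe(): the state, without advancing time (a new reading comes with each control period).
- cams.get_image(name): name is "side" or "top" or "wrist"; returns a dict with "image" (480x640x3 uint8, blue, green, red), "fx", "fy", "cx", "cy" (pixels), "cam_to_world" (4x4, takes a point from camera to world coordinates); the wrist camera has in their place "mount" (4x4, takes a point from camera to tool coordinates, whose origin is the TCP and whose axes are the flange's). Camera axes: x right, y down, z forward; pixel columns grow to the right and rows downward; lengths in m; the calibration is good to about 2 mm. A picture is of the moment at which its call begins: read the wrist's pose just before it. There is no depth.
- workorder.sign_off(): hands the job in; it is judged then, once.
Trained networks look in a picture, given as the dict that the camera call returned (one of the last four; its "shot" number tells which), for a name from the list of things; names that differ only in an ending like _2 or _b are one class to them, and where a whole thing is asked for, a point or a joint stands for the part that bears it (a point fixed in the world has none). Each returns a list of dicts, best first, with "score" (0 to 1); they miss things now and then, are a little off and sometimes report something else, mostly with a low value. They report only what shows in the picture. A call takes as long as a camera call. They do not tell look-alikes from the thing itself.
- spotter.boxes_of(picture, name): "centre" ([x, y, z] in m, in the coordinates of the camera as it stood for that picture, good to about 4 mm: the middle of the surface that is visible of it).
The state is a dict: "clock": time; "joints": joint angles; "dq": joint speeds; "joint_efforts": joint torques, N m; "position": TCP position; "ee_rot": TCP orientation; "force": force on the tool from outside, world axes, zero at the start; "ft_torque": the same for the moment, N m; "width": opening from 0.0 (shut) to 1.0 (fully open); "gripper_force": force on a finger pad.
Only numpy, scipy, OpenCV 4.12 (cv2) and the standard library are available. Lean on these libraries where they do the work, as an engineer would, in place of code of your own. Each camera call takes 0.05 s, during which the arm holds its last target. There are 200 camera calls.

TASK

Set up the black lino block for proofing: lay the yellow packing board flat on the bed of the proof press, in line with the spring plunger and slid in under it close up to the face of the red head bar, and let go of it. Then stack the black block on the board, lengthways and in line with the plunger, and push the block along the board against the spring plunger until its end meets the red bar squarely; the job finishes with the gripper still holding it there, firmly but without forcing it (the plunger would push it back if you let go), so that the lock-up can be closed behind it. Leave the red block, the thick brown board and the other things where they are.

Things in the scene. Friction and masses are not known exactly. Their poses are not given: they have to be found in the camera images.
- block: black lino block, the one to lock up: plywood base with a black face and a pale cut leaf; 50 (its x) x 120 (its y) x 15 mm high, about 90 g; origin: centre of the underside, z up; lies face up on the table, either way round is right
- board: yellow packing board: 48 (its x) x 118 (its y) x 8 mm thick, 34 g, lying flat on the table; origin: centre of the underside, z up
- press: table-top proof press, fixed: flat steel bed 360 (its x) x 520 (its y) mm, its surface 40 mm above the table; along both long edges a bearer rail 23 mm above the bed (304 mm clear between them); green carriage with a rubber cylinder and handle parked over its +y end (from its y = +0.12 on, up to 0.21 m above the table); origin: table level under the middle of the bed
- lockup: head bar fixed across the press bed: red bar 25 mm thick (towards +y), 21 mm high, 262 mm long (x), brass spring plunger through its middle; end clamps beyond x = +-0.125 rise to 29 mm. Origin: at bed level in the bar's flat -y face, below the plunger's axis; +y points into the bar (the way to push). A block on the board and home on the bar has its origin at (0, -0.060, 0.008) here
- plunger (a joint): how far the plunger nose is pushed in, m: 0 = 10 mm proud of the bar's face, 0.010 = flush (block at its stop). Nose: 10 mm diameter, axis 15.5 mm and underside 10.5 mm above the bed, so the 8 mm board slides in below it but cannot be lowered past it. Spring: about 3.6 N to start it, 9.6 N at 0.010; it springs back when let go
- red_block: red lino block of the same size as the black one (50 x 120 x 15 mm), leave alone; origin: centre of the underside
- thick_board: dark brown packing board 48 x 118 x 12 mm, too thick for this job, leave alone; origin: centre of the underside
- brayer: hand roller lying on the pale ink slab (180 x 340 x 8 mm), leave alone; roller 100 mm long, 34 mm thick, handle 95 mm long towards its -y
- ink_tin: steel ink tin 80 mm across, 55 mm high, leave alone; origin: centre of the underside
- bowl: steel bowl 120 mm across, 50 mm high, leave alone; origin: centre of the underside
- ink_knife: ink knife 220 mm long lying flat, leave alone; blade towards its +x
Things that resemble listed ones, but are neither listed nor needed, are in the scene too. Leave any blue, purple or turquoise look-alike of the block alone.

How it is judged:
On the way, in this order (a step that is already met when the one before it is completed fails the run):
1. the yellow board lies flat on the press bed under the plunger, close to the red bar (gap under 10 mm) and in line with the plunger, released (z of board in the frame of lockup between -0.003 and 0.003 m and y of board in the frame of lockup above -0.069 m and x of board in the frame of lockup between -0.012 and 0.012 m and angle between the y axis of board and the y axis of lockup, either way round below 0.12 rad and contact force between the fingers and board below 0.05 N), for 0.2 s.
2. the black block lies flat on the board, the plunger still out (z of block in the frame of lockup between 0.006 and 0.0105 m and x of block in the frame of board between -0.015 and 0.015 m and y of block in the frame of lockup above -0.12 m and angle between block's own z axis and vertical below 0.06 rad and value of joint plunger below 0.003 m), for 0.1 s.
At the end, for the whole second after the job is handed in: Black block flat on the yellow board, end against the red bar (2 mm) and square to it (3 deg), within 12 mm of the plunger's line, plunger in at least 8.5 mm, fingers still on the block, over 10.5 N on bar and plunger; board flat on the bed, within 10 mm of the bar (value of joint plunger above 0.0085 m and contact force between block and lockup above 10.5 N and y of block in the frame of lockup above -0.062 m and x of block in the frame of lockup between -0.012 and 0.012 m and z of block in the frame of lockup between 0.006 and 0.0105 m and angle between block's own z axis and vertical below 0.06 rad and angle between the y axis of block and the y axis of lockup, either way round below 0.05 rad and contact force between the fingers and block above 3 N and linear speed of block below 0.01 m/s and z of board in the frame of lockup between -0.003 and 0.003 m and y of board in the frame of lockup above -0.069 m and x of board in the frame of lockup between -0.012 and 0.012 m and angle between the y axis of board and the y axis of lockup, either way round below 0.12 rad); the arm keeps its last pose, push and grip.
It fails at once if the block is forced against the bar (over 60 N) (contact force between block and lockup above 60 N).
It fails at once if a bystander is moved more than 3 cm (distance of any of red_block, thick_board, brayer, ink_tin, bowl, ink_knife from where it was at the start of the episode above 0.03 m).
It also fails if it takes over 64 s, if anything falls off the work surface, if the arm or the gripper's body presses on something with over 40 N, if the wrist force passes 120 N, or if a joint passes its speed limit or range.

## Working session

There is one attempt and no reset: what is moved stays moved. The work goes in short steps, Python scripts to look and compute and a tool call to move; the robot and the scene stay as the last step left them, time stands still between calls to the robot, and variables do not carry over. Pictures are saved under pics/ and viewed, at most 13 in all, crops included, and the job is handed in when it is done.

```bash
ls; mkdir -p pics
```

Run:
```python
from cell import readout,cams,spotter
import cv2,json
o=readout.observe();print(o)
for n in("top","side"):
    p=cams.get_image(n);cv2.imwrite(f"pics/{n}0.png",p["image"]);print(n,p["fx"],p["fy"],p["cx"],p["cy"],p["cam_to_world"])
    import numpy as np
    M=np.array(p["cam_to_world"])
    for k in("block","board","lockup","press","plunger"):
        for d in spotter.boxes_of(p,k)[:5]: 
            c=np.array(d["centre"]);print(n,k,round(d["score"],2),(M[:3,:3]@c+M[:3,3]).round(3),(p["fx"]*c[0]/c[2]+p["cx"]).round(),(p["fy"]*c[1]/c[2]+p["cy"]).round())
```

```text
pics
{'clock': 0.0, 'joints': array([-1.34861115,  0.43521651,  0.02497708,  1.57413319, -0.01162261,
        1.13395838, -0.0751037 ]), 'dq': array([ 5.70568775e-04, -5.84866536e-04,  5.40443977e-04,  4.75153186e-05,
       -7.23341164e-04,  1.24599819e-03,  2.77815170e-04]), 'joint_efforts': array([ 1.85463236e-04, -6.67855167e+01,  9.84759182e-01, -3.14450705e+01,
       -6.05320581e-02,  4.27888229e-02,  2.03947584e-04]), 'position': array([0.1993506 , 0.59191632, 0.29143498]), 'ee_rot': array([-5.08045860e-01, -3.10010744e+00,  2.45778243e-03]), 'force': array([ 0.8005417 , -0.12946953,  0.3905423 ]), 'ft_torque': array([ 0.00200194, -0.01543095, -0.03982481]), 'gripper_force': 0.0, 'width': 1.0021026346568822}
top 453.50849744878093 453.50849744878093 317.8117039972873 243.32128668015218 [[-0.00248475 -0.98989121  0.14180694  0.31327874]
 [-0.99981411  0.00517051  0.01857423 -0.11184563]
 [-0.01911968 -0.14173443 -0.98972006  1.37119873]
 [ 0.          0.          0.          1.        ]]
top block 0.92 [ 0.269 -0.216  0.017] 362.0 324.0
top block 0.83 [ 0.423 -0.155  0.013] 34
[... 277 characters left out ...]
479  0.003] 446.0 205.0
side 512.78919943894 512.78919943894 324.85480686766033 234.03758713129926 [[ 0.94875528 -0.20770609  0.23816298  0.2045776 ]
 [-0.31593752 -0.60711169  0.72910828 -1.09246263]
 [-0.0068487  -0.76698995 -0.64162257  0.92760453]
 [ 0.          0.          0.          1.        ]]
side block 0.98 [ 0.252 -0.385  0.009] 246.0 356.0
side block 0.71 [0.218 0.304 0.019] 190.0 185.0
side block 0.64 [ 0.413 -0.165  0.013] 290.0 271.0
side block 0.59 [ 0.265 -0.219  0.013] 237.0 300.0
side board 0.74 [ 0.444 -0.354  0.007] 325.0 324.0
side board 0.26 [0.557 0.328 0.055] 292.0 153.0
side lockup 0.57 [0.559 0.328 0.056] 292.0 153.0
side press 0.79 [0.552 0.31  0.042] 292.0 159.0
```

View pics/top0.png

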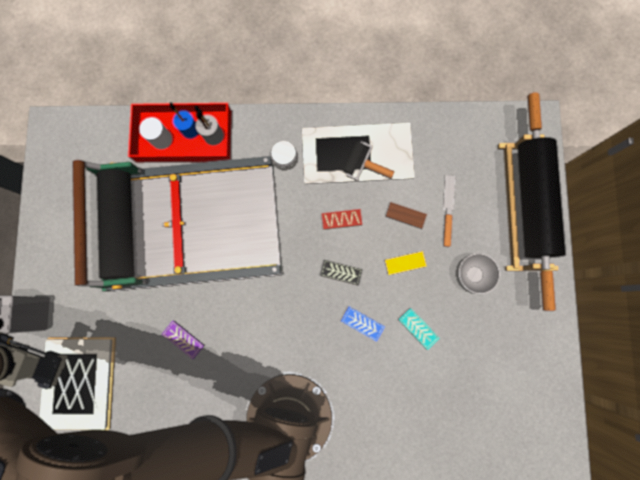

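View pics/side0.png

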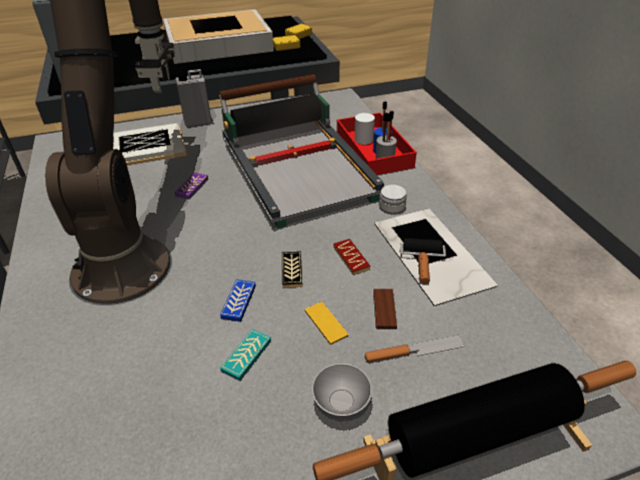

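Candidates at top-camera pixels: black block with pale leaf (341,271), red (342,218), blue (362,324), turquoise (418,328) and purple (183,339). The one meant is the black one at (341,271). The boards are yellow (406,262) and thick brown (406,215), so yellow is the right one. The red bar runs from (175,178) to (178,270), with the plunger at (172,223).

Create h.py:
```python
import numpy as np,cv2
from scipy.spatial.transform import Rotation as R
from cell import readout,cams,spotter
def shot(n):
    o=readout.observe();p=cams.get_image(n)
    if n=="wrist":
        T=np.eye(4);T[:3,:3]=R.from_rotvec(o["ee_rot"]).as_matrix();T[:3,3]=o["position"];p["M"]=T@np.array(p["mount"])
    else: p["M"]=np.array(p["cam_to_world"])
    return p
def toplane(p,uv,z):
    uv=np.asarray(uv,float).reshape(-1,2);M=p["M"]
    d=np.c_[(uv[:,0]-p["cx"])/p["fx"],(uv[:,1]-p["cy"])/p["fy"],np.ones(len(uv))]@M[:3,:3].T
    return (M[:3,3]+d*((z-M[2,3])/d[:,2])[:,None])[:,:2]
def proj(p,X):
    c=(np.asarray(X,float).reshape(-1,3)-p["M"][:3,3])@p["M"][:3,:3]
    return np.c_[c[:,0]/c[:,2]*p["fx"]+p["cx"],c[:,1]/c[:,2]*p["fy"]+p["cy"]]
def rect(p,mask,z,near=None):
    """min-area rectangle, on plane z, of the blob (largest, or nearest pixel `near`): centre, sizes, angle of long axis"""
    cs=[c for c in cv2.findContours(mask.astype(np.uint8),cv2.RETR_EXTERNAL,cv2.CHAIN_APPROX_NONE)[0] if cv2.contourArea(c)>60]
    if near is None: c=max(cs,key=cv2.contourArea)
    else: c=min(cs,key=lambda c:np.hypot(*(c[:,0].mean(0)-near)))
    w=toplane(p,c[:,0],z);r=cv2.minAreaRect((w*1000).astype(np.float32));b=cv2.boxPoints(r)/1000
    e=b[1]-b[0] if r[1][0]>r[1][1] else b[2]-b[1]
    return np.array(r[0])/1000,sorted(r[1]),np.arctan2(e[1],e[0])%np.pi,b
def hsv(p): return cv2.split(cv2.cvtColor(p["image"],cv2.COLOR_BGR2HSV))
def yellow(p): h,s,v=hsv(p);return (h>20)&(h<33)&(s>140)&(v>110)
def red(p): h,s,v=hsv(p);return ((h<6)|(h>174))&(s>150)&(v>90)
```

Run:
```python
from h import *
for n,y,k,b in(("top",(406,262),(341,271),(177,223)),("side",(326,322),(291,269),(292,153))):
    p=shot(n)
    print(n,"yellow",rect(p,yellow(p),.008,y)[:3])
    print(n,"bar",rect(p,red(p),.061,b))
    h,s,v=hsv(p);m=(v<75)|((s>60)&(h<40))
    m2=np.zeros_like(m);u=k;m2[u[1]-24:u[1]+24,u[0]-24:u[0]+24]=m[u[1]-24:u[1]+24,u[0]-24:u[0]+24]
    m2=cv2.morphologyEx(m2.astype(np.uint8),cv2.MORPH_CLOSE,np.ones((5,5)))
    print(n,"block",rect(p,m2,.015,k)[:3])
    im=p["image"]
    if n=="top":
        a=cv2.resize(im[195:335,310:440],None,fx=4.2,fy=4.2,interpolation=cv2.INTER_CUBIC);cv2.imwrite("pics/c1.png",a)
```

```text
top yellow (array([ 0.44868228, -0.34924814]), [45.91835403442383, 116.29586029052734], np.float32(0.2208716))
top bar (array([0.5650368 , 0.33122427]), [25.92264747619629, 259.8803405761719], np.float32(1.6583079), array([[0.43446106, 0.33277953],
       [0.4367267 , 0.3069561 ],
       [0.69561255, 0.329669  ],
       [0.6933469 , 0.35549244]], dtype=float32))Traceback (most recent call last):
  File "<stdin>", line 9, in <module>
  File "h.py", line 21, in rect
    else: c=min(cs,key=lambda c:np.hypot(*(c[:,0].mean(0)-near)))
            ~~~^^^^^^^^^^^^^^^^^^^^^^^^^^^^^^^^^^^^^^^^^^^^^^^^^^
ValueError: min() iterable argument is empty
```

```bash
sed -i 's/    e=b\[1\]-b\[0\] if.*/    e=max(b[1]-b[0],b[2]-b[1],key=lambda q:np.hypot(*q))/' h.py
```

Run:
```python
from h import *
for n,y,k,b in(("top",(406,262),(341,271),(177,223)),("side",(326,322),(291,269),(292,153))):
    p=shot(n);im=p["image"]
    if n=="top":
        a=cv2.resize(im[195:335,310:440],None,fx=4.2,fy=4.2,interpolation=cv2.INTER_CUBIC);cv2.imwrite("pics/c1.png",a)
    print(n,"yellow",rect(p,yellow(p),.008,y)[:3])
    print(n,"bar",rect(p,red(p),.061,b))
    g=cv2.GaussianBlur(im,(0,0),1).max(2);m=np.zeros_like(g);w=30
    sl=np.s_[k[1]-w:k[1]+w,k[0]-w:k[0]+w];m[sl]=g[sl]<95
    m=cv2.morphologyEx(m,cv2.MORPH_CLOSE,np.ones((7,7)))
    try: print(n,"block",rect(p,m,.015,k)[:3])
    except Exception as e: print(e, g[k[1]-12:k[1]+12:3,k[0]-24:k[0]+24:4])
```

```text
top yellow (array([ 0.44868228, -0.34924814]), [45.91835403442383, 116.29586029052734], np.float32(1.7916684))
top bar (array([0.5650368 , 0.33122427]), [25.92264747619629, 259.8803405761719], np.float32(0.08750913), array([[0.43446106, 0.33277953],
       [0.4367267 , 0.3069561 ],
       [0.69561255, 0.329669  ],
       [0.6933469 , 0.35549244]], dtype=float32))
min() iterable argument is empty [[174 173 151 166 178 180 177 181 179 180 178 178]
 [178 162 104 113 136 156 167 178 179 180 179 179]
 [180 146  87 102 135 148 138 135 153 170 177 180]
 [178 135 101 129 166 164 158 130 120 137 134 156]
 [178 124  79 121 171 179 156 143 152 160  79 129]
 [173 114  96 159 131 154 161 153 175 186  94 141]
 [180 165 146 131 139 124 134 161 133 172 103 153]
 [180 178 179 175 162 148 134 126 156  91  92 164]]
side yellow (array([ 0.44743649, -0.34720227]), [48.05618667602539, 118.46514892578125], np.float32(1.7925016))
side bar (array([0.56268359, 0.33411905]), [28.035409927368164, 258.7784729003906], np.float32(0.09271883), array([[0.43255228, 0.33609688],
       [0.43514797, 0.3081819 ],
       [0.69281495, 0.3321412 ],
       [0.6902192 , 0.3600562 ]], dtype=float32))
side block (array([ 0.41935172, -0.15627936]), [48.749610900878906, 128.8857421875], np.float32(1.2850186))
```

View pics/c1.png

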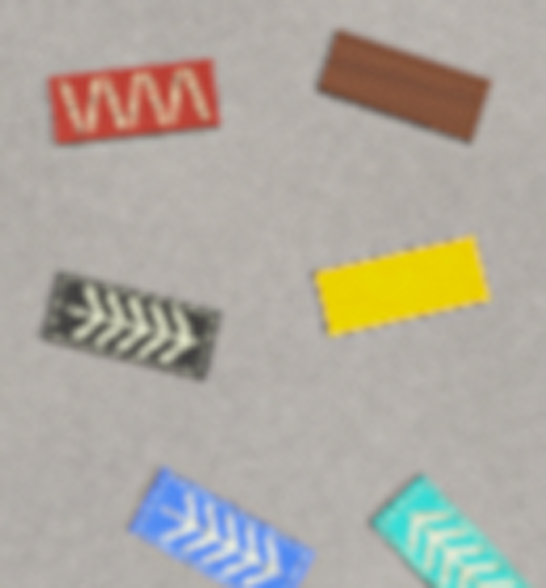

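The crop confirms it: the black block with the pale leaf is centred at crop (131,325), which is (341,272) in the picture. The yellow board is at crop (403,285). Moving towards the board.

Add to h.py:
```python
def delta(x,y,z,ang=None):
    """tool-frame shift to TCP (x,y,z) as the tool stands now, and turn to bring its y axis to world angle ang (mod pi)"""
    o=readout.observe();Rm=R.from_rotvec(o["ee_rot"]).as_matrix();a=np.arctan2(Rm[1,1],Rm[0,1])
    d=Rm.T@(np.array([x,y,z])-o["position"])
    t=None if ang is None else (a-ang+np.pi/2)%np.pi-np.pi/2
    print("t",round(o["clock"],2),"pos",o["position"].round(4),"yang",round(a,4),"tilt",Rm[:,2].round(3),"j",o["joints"].round(2),"F",o["force"].round(1),"w",round(o["width"],3))
    print("shift",d.round(4),"turn",t)
```

```text
(no output)
```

Emit:
creep_tool(steps={"tx": [-0.033,-0.033,-0.033,-0.033,-0.033,-0.033,-0.033,-0.033,-0.033,-0.033],"ty": [-0.037,-0.037,-0.037,-0.037,-0.037,-0.037,-0.037,-0.037,-0.037,-0.037],"tz": [0,0,0,0,0,0,0,0,0,0],"spin": [0,0,0,0,0,0,0,0,0,0],"jaw": [1,1,1,1,1,1,1,1,1,1]})

```text
clock: 1.75
position: [0.3946, 0.1344, 0.2927]
ee_rot: [0.508, 3.099, 0.002]
force: [1.1, 0.6, 0.1]
width: 1.0
gripper_force: 0.0
```

```bash
python3 -c "
from h import *
delta(.448,-.348,.25,.221)"
```

```text
t 1.75 pos [0.3946 0.1344 0.2927] yang 1.2461 tilt [ 0.001  0.001 -1.   ] j [-0.72  0.08  0.29  2.06 -0.03  1.    0.83] F [1.1 0.6 0.1] w 1.0
shift [-0.2045 -0.4402  0.0423] turn 1.025069824381998
```

Emit:
creep_tool(steps={"tx": [-0.0205,-0.0205,-0.0205,-0.0205,-0.0205,-0.0205,-0.0205,-0.0205,-0.0205,-0.0205],"ty": [-0.044,-0.044,-0.044,-0.044,-0.044,-0.044,-0.044,-0.044,-0.044,-0.044],"tz": [0.004,0.004,0.004,0.004,0.004,0.004,0.004,0.004,0.004,0.004],"spin": [0,0,0,0,0,0,0,0,0,0],"jaw": [1,1,1,1,1,1,1,1,1,1]}, quiet=true)

```text
ok
```

Emit:
creep_tool(steps={"tx": [0,0,0,0,0,0,0,0,0],"ty": [0,0,0,0,0,0,0,0,0],"tz": [0,0,0,0,0,0,0,0,0],"spin": [0.15,0.15,0.15,0.15,0.15,0.15,0.125,0,0],"jaw": [1,1,1,1,1,1,1,1,1]})

```text
clock: 3.65
position: [0.4481, -0.3459, 0.2522]
ee_rot: [-1.958, -2.457, 0.0]
force: [-0.3, -0.4, 1.0]
width: 0.997
gripper_force: 0.0
```

Run:
```python
from h import *
p=shot("wrist");cv2.imwrite("pics/w1.png",p["image"])
c,s,a,b=rect(p,yellow(p),.008);print(c,s,a)
delta(*c,.10,a-np.pi/2)
```

```text
[ 0.44909567 -0.34855203] [47.365570068359375, 117.02086639404297] 1.7947905
t 3.7 pos [ 0.448  -0.346   0.2522] yang 0.2246 tilt [ 0. -0. -1.] j [-0.05  0.48  0.89  1.82 -0.43  1.04  1.23] F [ 0.1 -1.1 -0.5] w 1.002
shift [-0.0027  0.0005  0.1522] turn 0.0006235947494841465
```

View pics/w1.png

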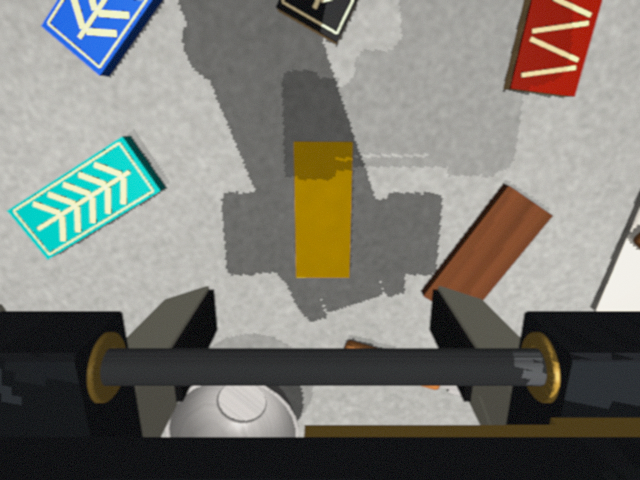

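The wrist view shows the yellow board at (323,210), lined up with the fingers. The black block is at the top edge (318,12), and the turquoise (85,197) and brown (490,245) ones are clear of the fingers. Descending to grip.

Emit:
creep_tool(steps={"tx": [-0.003,0,0,0,0,0,0],"ty": [0.0005,0,0,0,0,0,0],"tz": [0.04,0.045,0.045,0.03,0.024,0,0],"spin": [0,0,0,0,0,0,0],"jaw": [1,1,1,1,1,1,1]}, quiet=true)

```text
ok
```

Emit:
creep_tool(steps={"tx": [0,0,0,0,0,0],"ty": [0,0,0,0,0,0],"tz": [0,0,0,0,0,0],"spin": [0,0,0,0,0,0],"jaw": [0.3,0.0,0,0,0,0]}, force=25)

```text
clock: 5.0
position: [0.4491, -0.3488, 0.0683]
ee_rot: [1.963, 2.453, 0.0]
force: [0.1, 0.2, 0.7]
width: 0.527
gripper_force: 0.1
```

```bash
python3 -c "
from h import *
delta(.55,.1,.25,.09)"
```

```text
t 5.0 pos [ 0.4491 -0.3488  0.0683] yang 0.2211 tilt [ 0.  0. -1.] j [ 0.12  0.72  0.67  1.96 -0.68  0.7   1.43] F [0.1 0.2 0.7] w 0.527
shift [ 0.4158  0.1969 -0.1817] turn 0.13111552047456043
```

Emit:
creep_tool(steps={"tx": [0,0,0,0,0,0,0],"ty": [0,0,0,0,0,0,0],"tz": [0,0,-0.03,-0.045,-0.045,-0.045,-0.02],"spin": [0,0,0,0,0,0,0],"jaw": [0,0,0,0,0,0,0]})

```text
clock: 5.7
position: [0.4496, -0.3501, 0.2571]
ee_rot: [1.961, 2.449, 0.001]
force: [1.3, -0.6, -0.2]
width: 0.512
gripper_force: 25.0
```

```bash
python3 -c "
from h import *
delta(.57,.15,.25,.09)"
```

```text
t 5.7 pos [ 0.4496 -0.3501  0.2571] yang 0.2204 tilt [ 0.004 -0.002 -1.   ] j [-0.05  0.48  0.9   1.81 -0.43  1.05  1.23] F [ 1.3 -0.6 -0.2] w 0.512
shift [0.4617 0.2268 0.0063] turn 0.13036717046432322
```

Emit:
creep_tool(steps={"tx": [0.044,0.044,0.044,0.044,0.044,0.044,0.044,0.044,0.044,0.044],"ty": [0.0216,0.0216,0.0216,0.0216,0.0216,0.0216,0.0216,0.0216,0.0216,0.0216],"tz": [0,0,0,0,0,0,0,0,0,0],"spin": [0,0,0,0,0,0,0,0,0,0],"jaw": [0,0,0,0,0,0,0,0,0,0]}, quiet=true)

```text
ok
```

Emit:
creep_tool(steps={"tx": [0.022,0,0,0],"ty": [0.011,0,0,0],"tz": [0,0,0,0],"spin": [0,0.13,0,0],"jaw": [0,0,0,0]})

```text
clock: 7.1
position: [0.5691, 0.1509, 0.2531]
ee_rot: [2.115, 2.322, -0.001]
force: [-0.1, -1.5, -0.7]
width: 0.521
gripper_force: 25.0
```

Run:
```python
from h import *
p=shot("wrist");cv2.imwrite("pics/w2.png",p["image"])
print("M",p["M"].round(3))
print("red",rect(p,red(p),.061))
```

```text
M [[ 0.996  0.09   0.027  0.563]
 [ 0.094 -0.949 -0.301  0.232]
 [-0.001  0.302 -0.953  0.345]
 [ 0.     0.     0.     1.   ]]
red (array([0.75564355, 0.24764639]), [30.06342887878418, 129.80657958984375], np.float32(1.8939685), array([[0.7207783 , 0.30441612],
       [0.76200175, 0.18132925],
       [0.79050887, 0.19087668],
       [0.74928534, 0.31396353]], dtype=float32))
```

View pics/w2.png

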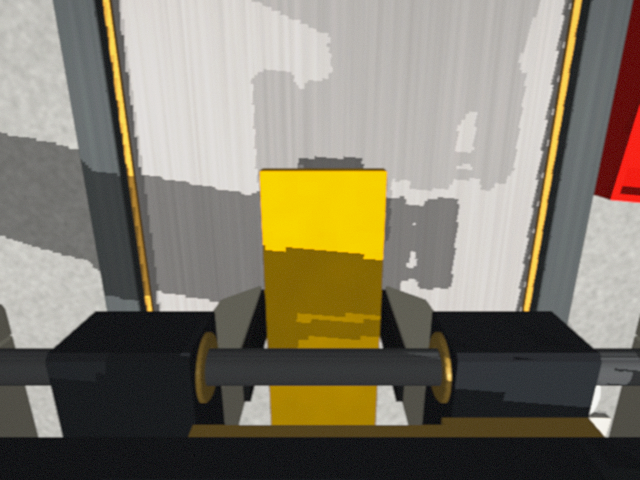

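The wrist view shows the board held level and parallel to the rails, its front edge at (323,170). The bar is out of view further ahead, so I'm moving forward.

Emit:
creep_tool(steps={"tx": [0.04,0.04,0,0],"ty": [0,0,0,0],"tz": [0,0,0,0],"spin": [0,0,0,0],"jaw": [0,0,0,0]})

```text
clock: 7.55
position: [0.5618, 0.2315, 0.2532]
ee_rot: [-2.115, -2.323, 0.0]
force: [-0.7, -0.8, -0.6]
width: 0.518
gripper_force: 25.0
```

Run:
```python
from h import *
p=shot("wrist");cv2.imwrite("pics/w3.png",p["image"])
print("M",p["M"].round(3))
print("red",rect(p,red(p),.061))
```

```text
M [[ 0.995  0.091  0.027  0.555]
 [ 0.095 -0.949 -0.3    0.312]
 [-0.001  0.301 -0.954  0.345]
 [ 0.     0.     0.     1.   ]]
red (array([0.56481934, 0.33310382]), [25.348997116088867, 261.12542724609375], np.float32(0.09275665), array([[0.4336439 , 0.33363065],
       [0.43599182, 0.3083906 ],
       [0.69599473, 0.332577  ],
       [0.69364685, 0.35781705]], dtype=float32))
```

View pics/w3.png

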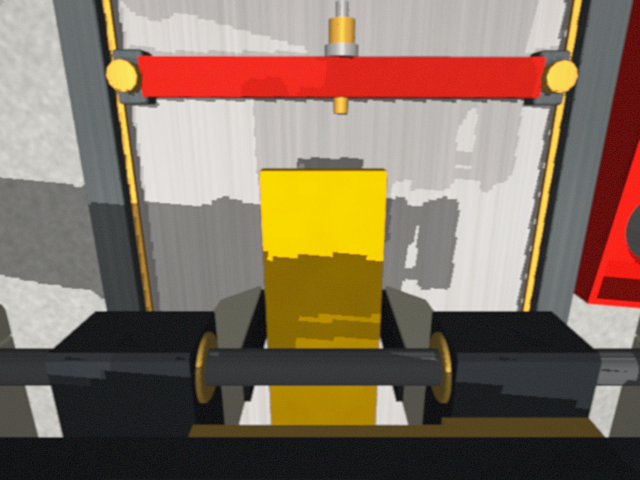

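The wrist view shows the red bar (142–543, 57–97), the plunger nose at (341,105), and the board's front corners at (261,170) and (386,170).

Add to h.py:
```python
A=0.0928;UX=np.array([np.cos(A),np.sin(A)]);UY=np.array([-np.sin(A),np.cos(A)])
```

Run:
```python
from h import *
p=shot("wrist")
print("nose",toplane(p,[(341,112),(341,100)],.0555))
h,s,v=hsv(p)
o=readout.observe();z=o["position"][2]-.060
m=((h>20)&(h<33)&(s>140)&(v>110));m[300:]=0
pts=np.argwhere(m[:, 150:500])
m2=np.zeros_like(m);m2[:245,200:450]=m[:245,200:450]
c,s,a,b=rect(p,m2,z);print(b,s,a)
e=b[np.argsort(-b[:,1])[:2]].mean(0);print("front mid",e)
nose=toplane(p,[(341,105)],.0555)[0]
F=np.array([.5660,.3205]);F=F+UX*((nose-F)@UX);print("origin",F)
c=e-UY*.059;off=c-o["position"][:2];print("board centre",c,"off TCP",off, "grasp off along UX,UY",off@UX,off@UY)
delta(*(F-UY*.080-off),.1085+.003,A)
```

```text
nose [[0.56795263 0.3100692 ]
 [0.56713898 0.31771534]]
[[0.5340266  0.28769362]
 [0.5367377  0.2586563 ]
 [0.5839719  0.26306626]
 [0.58126086 0.29210362]] [29.163646697998047, 47.43965148925781] 0.093093954
front mid [0.5576438  0.28989863]
origin [0.56691421 0.32058508]
board centre [0.56311112 0.2311525 ] off TCP [0.00081611 0.00158116] grasp off along UX,UY 0.0009591172172035016 0.0014987297613087256
t 7.65 pos [0.5623 0.2296 0.2535] yang 0.0899 tilt [ 0. -0. -1.] j [-1.08  0.57  0.94  1.72 -0.51  1.11  0.1 ] F [-0.3 -0.8 -0.8] w 0.52
shift [0.0088 0.012  0.142 ] turn -0.0028645549214771915
```

Emit:
creep_tool(steps={"tx": [0.009,0,0,0,0,0,0,0,0],"ty": [0.012,0,0,0,0,0,0,0,0],"tz": [0.03,0.04,0.035,0.02,0.012,0.005,0,0,0],"spin": [0,0,0,0,0,0,0,0,0],"jaw": [0,0,0,0,0,0,0,0,0]})

```text
clock: 8.55
position: [0.5739, 0.2415, 0.1124]
ee_rot: [2.118, 2.32, 0.003]
force: [0.5, 0.3, 0.0]
width: 0.518
gripper_force: 25.0
```

Run:
```python
from h import *
F=np.array([.5669,.3206]);off=np.array([.0008,.0016])
delta(*(F-UY*.080-off),.1083,A)
p=shot("wrist");cv2.imwrite("pics/w4.png",p["image"][:320])
```

```text
t 8.55 pos [0.5739 0.2415 0.1124] yang 0.091 tilt [ 0.002  0.001 -1.   ] j [-0.98  0.75  0.79  1.8  -0.68  0.88  0.22] F [0.5 0.3 0. ] w 0.518
shift [-0.0021 -0.0006  0.0041] turn -0.001836199079793488
```

View pics/w4.png

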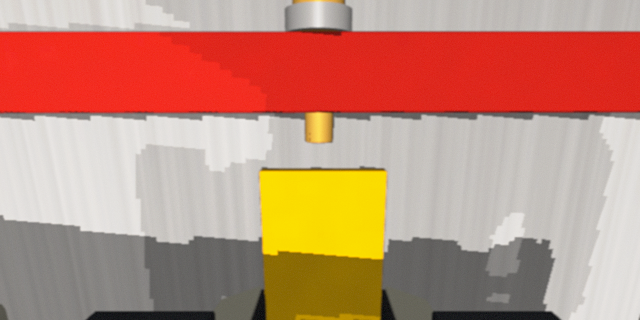

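The board's front edge is at (323,170), just short of the nose at (319,140), centred to within about 2 mm. Lowering it the last 4 mm.

Emit:
creep_tool(steps={"tx": [-0.001,0,0,0],"ty": [-0.001,0,0,0],"tz": [0.002,0.002,0.0005,0],"spin": [0,0,0,0],"jaw": [0,0,0,0]})

```text
clock: 9.0
position: [0.5724, 0.2402, 0.1081]
ee_rot: [-2.118, -2.319, -0.002]
force: [-5.6, -0.6, 15.6]
width: 0.515
gripper_force: 25.0
```

Emit:
creep_tool(steps={"tx": [0.004,0.004,0.004,0.003,0,0],"ty": [0,0,0,0,0,0],"tz": [0,0,0,0,0,0],"spin": [0,0,0,0,0,0],"jaw": [0,0,0,0,0,0]})

```text
clock: 9.6
position: [0.5724, 0.2537, 0.1082]
ee_rot: [2.118, 2.317, 0.002]
force: [0.5, -4.5, 10.9]
width: 0.521
gripper_force: 25.0
```

Run:
```python
from h import *
F=np.array([.5669,.3206]);off=np.array([.0008,.0016])
delta(*(F-UY*.0635-off),.1083,A)
p=shot("wrist");cv2.imwrite("pics/w5.png",p["image"][:320])
z=.048;m=yellow(p);m2=np.zeros_like(m);m2[:245,200:450]=m[:245,200:450]
c,s,a,b=rect(p,m2,z);e=b[np.argsort(-b[:,1])[:2]].mean(0);print("front mid in lockup",(e-F)@UX,(e-F)@UY,a)
r=rect(p,red(p),.061);print(r[0],r[3])
```

```text
t 9.6 pos [0.5724 0.2537 0.1082] yang 0.0896 tilt [ 0.003 -0.001 -1.   ] j [-1.    0.76  0.79  1.8  -0.68  0.88  0.2 ] F [ 0.5 -4.5 10.9] w 0.521
shift [ 0.0021 -0.0002 -0.0001] turn -0.003249441923784513
front mid in lockup 0.0005974335294435284 -0.0008053728445211711 0.0902794
[0.56535736 0.33353003] [[0.45815566 0.33603635]
 [0.46038127 0.31165543]
 [0.6725591  0.33102372]
 [0.6703335  0.35540465]]
```

View pics/w5.png

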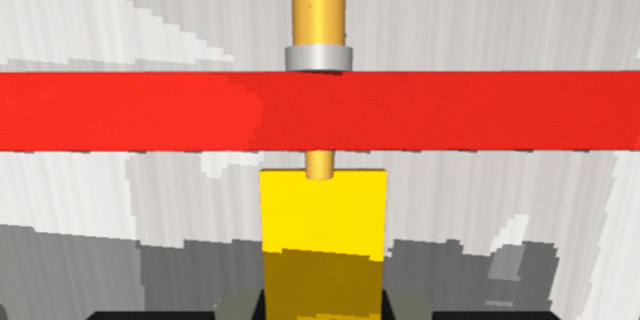

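The nose now overlaps the board: board edge at row 170, nose tip at row 178, bar face at row 150. The nose's brass colour merged with the yellow blob, so the -0.8 mm reading is false and the true gap is about 6 mm. Sliding 4 mm more before releasing.

Emit:
creep_tool(steps={"tx": [0.002,0.002,0,0],"ty": [0,0,0,0],"tz": [0,0,0,0],"spin": [0,0,0,0],"jaw": [0,0,0,0]})

```text
clock: 10.05
position: [0.5721, 0.2573, 0.1082]
ee_rot: [2.118, 2.316, 0.002]
force: [0.0, -5.4, 11.8]
width: 0.514
gripper_force: 25.0
```

Run:
```python
from h import *
p=shot("wrist");F=np.array([.5669,.3208])
m=yellow(p);m2=np.zeros_like(m);m2[:245,200:300]=m[:245,200:300]
ys,xs=np.nonzero(m2);r=[ys[xs==c].min() for c in range(270,298,4)];print(r)
e=toplane(p,[(284,np.median(r))],.048)[0];print("edge",(e-F)@UX,(e-F)@UY)
delta(.57,.25,.1,A)
```

```text
[np.int64(170), np.int64(170), np.int64(170), np.int64(170), np.int64(170), np.int64(170), np.int64(170)]
edge -0.013663173802773607 -0.004223586451090066
t 10.1 pos [0.5721 0.2574 0.1082] yang 0.0892 tilt [ 0.003 -0.001 -1.   ] j [-1.01  0.76  0.79  1.79 -0.68  0.88  0.19] F [ 0.1 -4.2 10.7] w 0.521
shift [-0.0071 -0.0028  0.0082] turn -0.0035621891928316884
```

Emit:
creep_tool(steps={"tx": [0,0,0,0,0,0,0,0,0,0],"ty": [0,0,0,0,0,0,0,0,0,0],"tz": [-0.0005,0,0,-0.005,-0.04,-0.045,-0.045,-0.02,0,0],"spin": [0,0,0,0,0,0,0,0,0,0],"jaw": [0.7,1,1,1,1,1,1,1,1,1]})

```text
clock: 11.1
position: [0.5703, 0.2594, 0.2622]
ee_rot: [-2.117, -2.32, -0.001]
force: [-0.2, 1.0, -0.8]
width: 1.0
gripper_force: 0.0
```

Run:
```python
from h import *
p=shot("wrist");cv2.imwrite("pics/w6.png",p["image"]);F=np.array([.5669,.3208])
m=yellow(p);m[:, :200]=0;m[:,450:]=0;m=cv2.morphologyEx(m.astype(np.uint8),cv2.MORPH_OPEN,np.ones((25,25)))
c,s,a,b=rect(p,m,.048);print("board",(c-F)@UX,(c-F)@UY,s,a-A-np.pi/2)
r=rect(p,red(p),.061,(330,60));f=(r[3][np.argsort(r[3][:,1])]);print(r,)
p=shot("top");h,s,v=hsv(p)
delta(.421,-.157,.25,1.31-np.pi/2)
g=cv2.GaussianBlur(p["image"],(0,0),1).astype(int);x0,y0=318,250
d=np.abs(g-np.median(g[y0:y0+44,x0:x0+48].reshape(-1,3),0)).max(2);d=np.abs(g-g[292,330]).max(2)
m=np.zeros(d.shape,np.uint8);m[y0:y0+42,x0:x0+48]=d[y0:y0+42,x0:x0+48]>28
m=cv2.morphologyEx(m,cv2.MORPH_CLOSE,np.ones((7,7)));print("block",rect(p,m,.015)[:3])
```

```text
board 0.000399079482865835 -0.06329772585256534 [47.01514434814453, 115.81681823730469] 0.0016920567
(array([0.56467798, 0.3333251 ]), [24.460905075073242, 261.4520263671875], np.float32(0.09274464), array([[0.4333811 , 0.33339623],
       [0.43564647, 0.30904046],
       [0.6959748 , 0.33325398],
       [0.6937095 , 0.35760975]], dtype=float32))
t 11.2 pos [0.5698 0.2593 0.2609] yang 0.0912 tilt [-0.002 -0.001 -1.   ] j [-1.1   0.6   0.93  1.66 -0.52  1.15  0.06] F [-0.8 -0.2 -0.5] w 0.997
shift [-0.401  -0.1861  0.0115] turn 0.35199605786143184
block (array([ 0.42019843, -0.15451285]), [53.0766716003418, 124.58647155761719], np.float32(1.3123828))
```

The board is in place: x +0.4 mm, gap about 4 mm, square. Now to the black block.

Emit:
creep_tool(steps={"tx": [-0.0445,-0.0445,-0.0445,-0.0445,-0.0445,-0.0445,-0.0445,-0.0445,-0.0445],"ty": [-0.0205,-0.0205,-0.0205,-0.0205,-0.0205,-0.0205,-0.0205,-0.0205,-0.0205],"tz": [0,0,0,0,0,0,0,0,0],"spin": [0,0,0,0,0,0,0,0,0],"jaw": [1,1,1,1,1,1,1,1,1]}, quiet=true)

```text
ok
```

Emit:
creep_tool(steps={"tx": [0,0,0,0,0],"ty": [0,0,0,0,0],"tz": [0,0,0.01,0,0],"spin": [0.12,0.12,0.11,0,0],"jaw": [1,1,1,1,1]})

```text
clock: 12.6
position: [0.4227, -0.1562, 0.2517]
ee_rot: [-2.486, -1.919, 0.003]
force: [0.6, 0.2, -0.7]
width: 1.0
gripper_force: 0.0
```

Run:
```python
from h import *
p=shot("wrist");im=p["image"];cv2.imwrite("pics/w7.png",im)
q=proj(p,[[.42,-.155,.015]])[0];print(q)
g=im.max(2);m=np.zeros(g.shape,np.uint8);u,v=q.astype(int);sl=np.s_[max(v-110,0):v+110,u-70:u+70]
m[sl]=g[sl]<60
m=cv2.morphologyEx(m,cv2.MORPH_CLOSE,np.ones((9,9)));m[290:]=0
c,s,a,b=rect(p,m,.015);print(c,s,a);delta(*c,.07,a-np.pi/2)
```

```text
[318.48817554 211.50858266]
[ 0.42115161 -0.15458711] [49.38257598876953, 118.18134307861328] 1.3170799
t 12.65 pos [ 0.423  -0.1563  0.252 ] yang -0.256 tilt [-0.001 -0.    -1.   ] j [-0.67  0.33  1.17  2.09 -0.37  0.95  0.44] F [-0.4 -0.5 -0.2] w 1.002
shift [ 0.0013 -0.002   0.182 ] turn -0.0022580571303048025
```

View pics/w7.png

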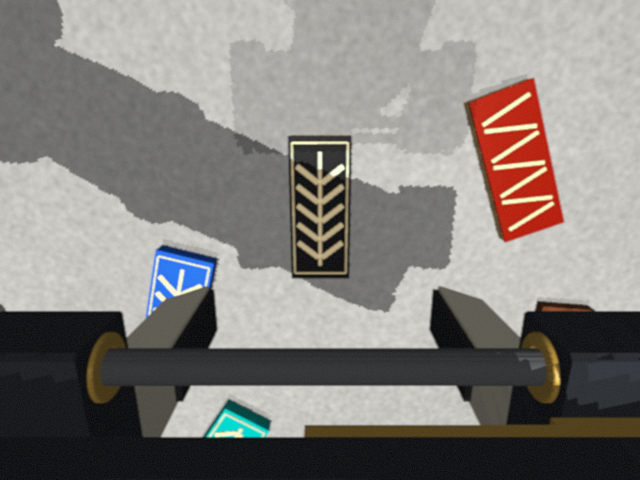

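The black block with the leaf is centred at (320,207) between the fingers. The red block (515,160) and blue block (182,280) are clear of the finger paths. Descending.

Emit:
creep_tool(steps={"tx": [0.001,0,0,0,0,0,0],"ty": [-0.002,0,0,0,0,0,0],"tz": [0.04,0.045,0.045,0.03,0.022,0,0],"spin": [0,0,0,0,0,0,0],"jaw": [1,1,1,1,1,1,1]}, quiet=true)

```text
ok
```

Emit:
creep_tool(steps={"tx": [0,0,0,0,0,0,0,0],"ty": [0,0,0,0,0,0,0,0],"tz": [0,0,0,0,0,0,0,0],"spin": [0,0,0,0,0,0,0,0],"jaw": [0.3,0.0,0,0,0,0,0,0]}, force=50)

```text
clock: 14.15
position: [0.4215, -0.1548, 0.0703]
ee_rot: [-2.49, -1.916, -0.0]
force: [-0.9, 1.6, 4.8]
width: 0.537
gripper_force: 50.0
```

Emit:
creep_tool(steps={"tx": [0,0,0,0,0,0],"ty": [0,0,0,0,0,0],"tz": [-0.02,-0.045,-0.045,-0.045,-0.03,0],"spin": [0,0,0,0,0,0],"jaw": [0,0,0,0,0,0]})

```text
clock: 14.75
position: [0.4231, -0.1558, 0.2582]
ee_rot: [2.487, 1.914, 0.007]
force: [1.3, -0.2, -2.4]
width: 0.54
gripper_force: 50.0
```

Run:
```python
from h import *
F=np.array([.5669,.3208])
delta(*(F-UY*.085),.255,A)
```

```text
t 14.75 pos [ 0.4231 -0.1558  0.2582] yang -0.2589 tilt [ 0.006 -0.    -1.   ] j [-0.69  0.32  1.19  2.08 -0.36  0.96  0.43] F [ 1.3 -0.2 -2.4] w 0.54
shift [0.4177 0.0463 0.004 ] turn -0.35167019708570213
```

Emit:
creep_tool(steps={"tx": [0.046,0.046,0.046,0.046,0.046,0.046,0.046,0.046,0.048],"ty": [0.0051,0.0051,0.0051,0.0051,0.0051,0.0051,0.0051,0.0051,0.0055],"tz": [0,0,0,0,0,0,0,0,0],"spin": [0,0,0,0,0,0,0,0,0],"jaw": [0,0,0,0,0,0,0,0,0]}, quiet=true)

```text
ok
```

Emit:
creep_tool(steps={"tx": [0,0,0,0,0],"ty": [0,0,0,0,0],"tz": [0,0,0,0,0],"spin": [-0.12,-0.12,-0.112,0,0],"jaw": [0,0,0,0,0]})

```text
clock: 16.15
position: [0.5726, 0.2351, 0.2543]
ee_rot: [-2.119, -2.318, 0.001]
force: [-0.4, 0.6, -1.1]
width: 0.539
gripper_force: 50.0
```

Run:
```python
from h import *
p=shot("wrist");im=p["image"];cv2.imwrite("pics/w8.png",im);F=np.array([.5669,.3208])
o=readout.observe();z=o["position"][2]-.055
print("red",rect(p,red(p),.061,(330,100))[3])
q=proj(p,[[*(o["position"][:2]+UY*.02),z]])[0].astype(int);print("q",q)
g=im.max(2);m=np.zeros(g.shape,np.uint8);m[100:260,220:430]=g[100:260,220:430]<60
m=cv2.morphologyEx(m,cv2.MORPH_CLOSE,np.ones((9,9)))
c,s,a,b=rect(p,m,z);e=b[np.argsort(-b[:,1])[:2]].mean(0);print("block front",e,s,b,"long/short ang",a)
cc=e-UY*.06;off=cc-o["position"][:2];print("off",off,off@UX,off@UY)
delta(*(F-UY*.082-off),.114,A)
```

```text
red [[0.43358752 0.33342823]
 [0.4359065  0.30849335]
 [0.6961295  0.33269465]
 [0.6938105  0.3576295 ]]
q [320 274]
block front [0.56813073 0.2952212 ] [33.87177276611328, 49.01591491699219] [[0.5437254  0.2929816 ]
 [0.5468207  0.25925156]
 [0.5956315  0.26373073]
 [0.59253615 0.2974608 ]] long/short ang 0.0915097
off [0.00104351 0.00035756] 0.0010721501737857191 0.0002593192688373432
t 16.2 pos [0.5726 0.2351 0.2545] yang 0.0894 tilt [-0.001 -0.    -1.   ] j [-1.08  0.6   0.96  1.69 -0.54  1.14  0.12] F [ 0.1 -0.6 -1.1] w 0.54
shift [0.0036 0.0013 0.1405] turn -0.0033633102945407334
```

View pics/w8.png

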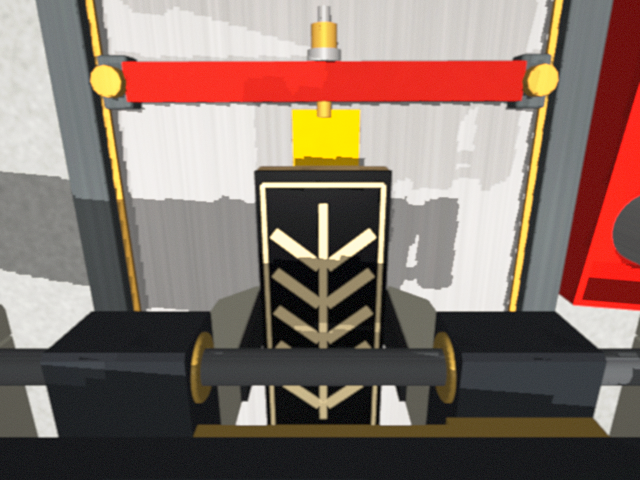

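The block is held with its front edge at (323,170). The board shows ahead under the nose (327,135), in line with it. Lowering to just above the board.

Emit:
creep_tool(steps={"tx": [0.003,0,0,0,0,0,0,0],"ty": [0.001,0,0,0,0,0,0,0],"tz": [0.03,0.04,0.03,0.02,0.01,0.003,0,0],"spin": [0,0,0,0,0,0,0,0],"jaw": [0,0,0,0,0,0,0,0]})

```text
clock: 17.0
position: [0.5743, 0.2385, 0.1234]
ee_rot: [2.116, 2.321, 0.003]
force: [0.8, 0.2, -0.8]
width: 0.535
gripper_force: 50.0
```

Run:
```python
from h import *
F=np.array([.5669,.3208]);delta(*(F-UY*.082-np.array([.001,.0004])),.118,A)
```

```text
t 17.0 pos [0.5743 0.2385 0.1234] yang 0.0925 tilt [ 0.002  0.001 -1.   ] j [-1.    0.74  0.83  1.8  -0.69  0.91  0.23] F [ 0.8  0.2 -0.8] w 0.535
shift [ 0.0003 -0.0008  0.0054] turn -0.00034728492588653737
```

Emit:
creep_tool(steps={"tx": [0,0,0,0,0],"ty": [-0.001,0,0,0,0],"tz": [0.002,0.002,0.0015,0,0],"spin": [0,0,0,0,0],"jaw": [0,0,0,0,0]})

```text
clock: 17.5
position: [0.5728, 0.2385, 0.1183]
ee_rot: [-2.115, -2.322, -0.002]
force: [-5.5, -0.0, 15.5]
width: 0.539
gripper_force: 50.0
```

Run:
```python
from h import *
F=np.array([.5669,.3208]);delta(*(F-UY*.060-np.array([.001,.0004])),.118,A)
```

```text
t 17.5 pos [0.5728 0.2385 0.1183] yang 0.0929 tilt [ 0.     0.002 -1.   ] j [-1.    0.75  0.82  1.81 -0.69  0.9   0.24] F [-5.5 -0.  15.5] w 0.539
shift [0.0222 0.0007 0.0004] turn 5.000082349115864e-05
```

Emit:
creep_tool(steps={"tx": [0,0.004,0.004,0.003,0.003,0.003,0],"ty": [0,0,0,0,0,0,0],"tz": [-0.0005,0,0,0,0,0,0],"spin": [0,0,0,0,0,0,0],"jaw": [0,0,0,0,0,0,0]}, force=60)

```text
clock: 18.2
position: [0.5722, 0.2533, 0.1184]
ee_rot: [2.116, 2.318, 0.001]
force: [-0.5, -5.3, 6.7]
width: 0.534
gripper_force: 60.0
```

Run:
```python
from h import *
p=shot("wrist");cv2.imwrite("pics/w9.png",p["image"][:320])
F=np.array([.5669,.3208]);delta(*(F-UY*.060-np.array([.001,.0004])),.118,A)
```

```text
t 18.25 pos [0.5722 0.2534 0.1184] yang 0.0913 tilt [ 0.002 -0.002 -1.   ] j [-1.02  0.76  0.83  1.79 -0.69  0.91  0.21] F [-0.1 -4.9  7.9] w 0.538
shift [ 0.0073 -0.      0.0004] turn -0.0014890482486238366
```

View pics/w9.png

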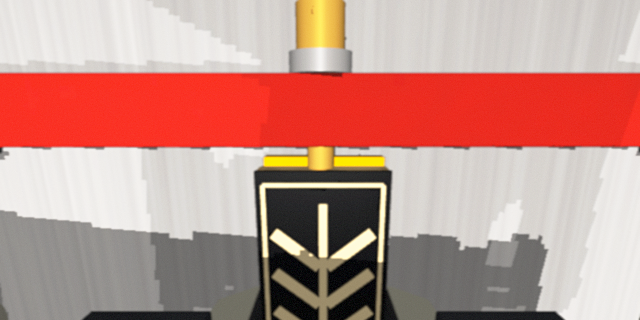

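The block's end (row 170) is meeting the nose (320,165), centred and square. About 7 mm remains, so I'm pushing on gently.

Emit:
creep_tool(steps={"tx": [0.002,0.002,0.001,0.001,0],"ty": [0,0,0,0,0],"tz": [0,0,0,0,0],"spin": [0,0,0,0,0],"jaw": [0,0,0,0,0]})

```text
clock: 18.75
position: [0.5717, 0.2575, 0.1184]
ee_rot: [2.117, 2.316, -0.002]
force: [-0.4, -10.3, 7.8]
width: 0.535
gripper_force: 60.0
```

Emit:
creep_tool(steps={"tx": [0.001,0],"ty": [0,0],"tz": [0,0],"spin": [0,0],"jaw": [0,0]})

```text
clock: 18.95
position: [0.5716, 0.2583, 0.1184]
ee_rot: [2.117, 2.316, -0.002]
force: [-0.6, -10.9, 7.7]
width: 0.534
gripper_force: 60.0
```

Emit:
creep_tool(steps={"tx": [0.001,0],"ty": [0,0],"tz": [0,0],"spin": [0,0],"jaw": [0,0]})

```text
clock: 19.15
position: [0.5716, 0.2591, 0.1184]
ee_rot: [2.117, 2.315, -0.002]
force: [-0.1, -11.4, 8.1]
width: 0.537
gripper_force: 60.0
```

Emit:
creep_tool(steps={"tx": [0.001,0],"ty": [0,0],"tz": [0,0],"spin": [0,0],"jaw": [0,0]})

```text
clock: 19.35
position: [0.5715, 0.2599, 0.1184]
ee_rot: [2.117, 2.315, -0.002]
force: [0.2, -11.7, 7.9]
width: 0.535
gripper_force: 60.0
```

Emit:
creep_tool(steps={"tx": [0.001,0],"ty": [0,0],"tz": [0,0],"spin": [0,0],"jaw": [0,0]})

```text
clock: 19.55
position: [0.5714, 0.2608, 0.1184]
ee_rot: [2.117, 2.315, -0.003]
force: [0.0, -12.8, 8.5]
width: 0.537
gripper_force: 60.0
```

Emit:
creep_tool(steps={"tx": [0.001,0],"ty": [0,0],"tz": [0,0],"spin": [0,0],"jaw": [0,0]})

```text
clock: 19.75
position: [0.5713, 0.2616, 0.1184]
ee_rot: [2.117, 2.315, -0.003]
force: [-0.6, -12.0, 7.6]
width: 0.539
gripper_force: 60.0
```

Emit:
creep_tool(steps={"tx": [0.001,0],"ty": [0,0],"tz": [0,0],"spin": [0,0],"jaw": [0,0]})

```text
clock: 19.95
position: [0.5713, 0.2619, 0.1184]
ee_rot: [2.117, 2.314, -0.004]
force: [0.3, -13.3, 8.8]
width: 0.537
gripper_force: 60.0
```

Emit:
creep_tool(steps={"tx": [0.001,0],"ty": [0,0],"tz": [0,0],"spin": [0,0],"jaw": [0,0]})

```text
clock: 20.15
position: [0.5713, 0.262, 0.1184]
ee_rot: [2.117, 2.312, -0.005]
force: [0.2, -16.7, 9.6]
width: 0.538
gripper_force: 60.0
```

Run:
```python
from h import *
p=shot("wrist");cv2.imwrite("pics/w10.png",p["image"][:300])
F=np.array([.5669,.3208]);delta(*(F-UY*.060-np.array([.001,.0004])),.118,A)
im=p["image"];r=red(p)
for c in (275,300,350,370): print(c,"red bottom",np.nonzero(r[:,c])[0].max(),"V below",im[120:190:3,c].max(1))
```

```text
t 20.2 pos [0.5713 0.2619 0.1184] yang 0.088 tilt [ 0.002 -0.007 -1.   ] j [-1.04  0.76  0.83  1.78 -0.69  0.91  0.19] F [ -0.1 -16.3   9.1] w 0.533
shift [-0.0013  0.      0.0004] turn -0.004827039491462459
275 red bottom 170 V below [238 239 238 237 238 238 238 237 237 238 238 237 237 236 237 236 237  62
  48  47  40 206 255  88]
300 red bottom 170 V below [237 239 239 239 238 238 238 238 238 238 238 238 237 236 237 238 238  71
  49  48  47 210 255  78]
350 red bottom 170 V below [236 239 239 240 238 239 239 238 237 238 237 237 237 237 238 236 234  52
  48  45  46 210 255  66]
370 red bottom 170 V below [237 238 238 237 239 237 238 236 238 237 237 237 239 238 238 237 234  59
  41  42  42 220 255  58]
```

Position stopped and the force is rising, so the block is on the bar (red meets black at row 170 across the whole width). Adding a little preload.

Emit:
creep_tool(steps={"tx": [0.001,0.001,0,0],"ty": [0,0,0,0],"tz": [0,0,0,0],"spin": [0,0,0,0],"jaw": [0,0,0,0]})

```text
clock: 20.6
position: [0.5713, 0.2621, 0.1184]
ee_rot: [2.118, 2.31, -0.007]
force: [-0.3, -22.5, 9.4]
width: 0.537
gripper_force: 60.0
```

Emit:
creep_tool(steps={"tx": [0,0,0,0,0,0,0],"ty": [0,0,0,0,0,0,0],"tz": [0,0,0,0,0,0,0],"spin": [0,0,0,0,0,0,0],"jaw": [0,0,0,0,0,0,0]})

```text
clock: 21.3
position: [0.5713, 0.2621, 0.1184]
ee_rot: [2.118, 2.31, -0.007]
force: [-0.4, -21.3, 9.6]
width: 0.541
gripper_force: 60.0
```

Run:
```python
from h import *
delta(.57,.26,.1,A)
p=shot("wrist");im=p["image"];r=red(p);print([np.nonzero(r[:,c])[0].max() for c in(262,280,365,384)])
g=im.max(2);m=np.zeros(g.shape,np.uint8);m[165:290,235:410]=g[165:290,235:410]<60
```

```text
t 21.3 pos [0.5713 0.2621 0.1184] yang 0.0867 tilt [ 0.003 -0.009 -1.   ] j [-1.04  0.76  0.83  1.78 -0.69  0.91  0.18] F [ -0.4 -21.3   9.6] w 0.541
shift [-0.0019 -0.0015  0.0184] turn -0.006069405881254042
[np.int64(170), np.int64(170), np.int64(170), np.int64(169)]
```

Run:
```python
from h import *
p=shot("side");im=p["image"];F=np.array([.5669,.3208])
for n in("block","board"):
    for d in spotter.boxes_of(p,n)[:4]:
        w=p["M"][:3,:3]@np.array(d["centre"])+p["M"][:3,3];print(n,round(d["score"],2),w.round(3))
```

```text
block 0.96 [ 0.251 -0.384  0.013]
block 0.75 [0.567 0.237 0.064]
block 0.73 [ 0.266 -0.218  0.012]
block 0.73 [0.22  0.309 0.017]
board 0.32 [ 0.589 -0.359  0.01 ]
```

Steady at about 21 N, the block square and flat on the bar, no slip. Handing in.

```bash
python3 -c "
from cell import workorder
print(workorder.sign_off())"
```

```text
the job is handed in; nothing more can be done
None
```

The job is handed in: the yellow board lies under the plunger with about a 4 mm gap when I released it, and the gripper is holding the black block square against the red bar with a steady push of about 21 N; the sign-off returned no verdict.

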